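# Seat the mallet in its ring holder

### The job

Put the soft-faced mallet away: lift it out of the wooden caddy, lower it handle-first through the steel ring of the holder until its head catches, then turn it on the rim under light pressure until the head drops into the collar's slot, press it gently but fully home and let go. The slot takes a firm push of some 6 to 10 newtons; never press the mallet on the holder with more than 30. Leave the solder spool, the flux bottle and the screwdriver where they are.

Things in the scene. Friction and masses are not known exactly. Their poses are not given: they have to be found in the camera images.
- mallet: Soft-faced mallet, about 0.3 kg, upright in the caddy's taller well. Origin: centre of the handle's butt end; z up to the head, y along the head, x across it. Black handle 19 mm round, 95 mm long, butt chamfered. Head z = 95 to 139 mm: steel block 22 (x) x 44 (y) mm, grasped across x from above; a white nylon face (26 mm round, axis at z = 124, y = 22 to 46) on each end. Same after a half turn.
- head (a point): Centre of the underside of the mallet's head, where the handle begins, 95 mm above the butt; axes as the mallet's. The lowest 14 mm of the head is a flat steel tongue 22 mm wide (x) and 60 mm long (y), which catches on the ring's rim and fits the slot either way round with 1.5 mm free on each side.
- holder: Fixed bench holder: base plate 170 x 120 x 12 mm (x = -50 to 120), post at x = 82 to 106 and arm (top at 119 mm) carrying a round steel collar, the ring, 68 mm in diameter with a 23 mm vertical through hole, free below to the base plate. Origin on the bench below the ring's axis, z up.
- rim (a point): On the ring's axis at its rim, 141.5 mm above the bench; axes as the holder's. A straight slot 25 mm wide and 12 mm deep crosses the rim over the hole. The collar is too stiff to turn. The slot's angle is new in each run and not measured: 0.15 to 1.05 rad anticlockwise, from above, of this y axis. See it, or feel it: the turned head drops 5 to 6 mm when its tongue meets the slot.
- ring (a point): On the ring's axis 130 mm above the bench: where head is when fully home (within 1 mm); axes as the holder's. The slot holds a stiff black seat, at first 5.5 mm below the rim; it carries the mallet's weight, yields downwards at about 6 N and stays where pushed, to its stop 6 mm lower, which is home.
- caddy: Fixed plywood caddy, origin on the bench below the middle of the taller well (26 mm square inside, walls 5 mm, floor 13 mm and rim 78 mm above the bench); a lower empty well (53 mm high) lies 52 mm along +y.
- spool: Bystander: metal solder spool, 54 mm in diameter, 51 mm tall, loose; origin at the centre of its underside.
- flux: Bystander: small clear bottle, 36 mm in diameter, 85 mm tall, loose; origin at the centre of its underside.
- driver: Bystander: screwdriver 170 mm long lying on the bench, loose; origin at its middle on the bench.
There are look-alikes about, which are no part of the job. Leave any orange or pink look-alike of the holder alone.

How it is judged (in metres and radians):
On the way, in this order (a step that is already met when the one before it is completed fails the run):
1. the mallet is lifted clear of the caddy (height (world z) of mallet above 0.1 m), for 0.1 s.
2. the handle is down through the ring: head less than 25 mm above home, on the ring's axis (z of head in the frame of ring below 0.025 m and horizontal distance between head and ring below 0.006 m and angle between mallet's own z axis and vertical below 0.15 rad), for 0.1 s.
At the end, for the whole second after the job is handed in: The mallet hangs upright (within 0.06 rad) in the ring, its head fully down in the collar's slot (underside of the tongue within 2.5 mm of home, 4 mm of the ring's axis), released and at rest (z of head in the frame of ring between -0.004 and 0.0025 m and horizontal distance between head and ring below 0.004 m and angle between mallet's own z axis and vertical below 0.06 rad and linear speed of mallet below 0.01 m/s); the robot touches nothing.
It fails at once if the mallet is pressed on the holder with more than 30 N (contact force between mallet and holder above 30 N).
It fails at once if the solder spool is moved more than 20 mm or tipped over (distance of spool from where it was at the start of the episode above 0.02 m or angle between spool's own z axis and vertical above 0.5 rad).
It fails at once if the flux bottle is moved more than 20 mm or tipped over (distance of flux from where it was at the start of the episode above 0.02 m or angle between flux's own z axis and vertical above 0.5 rad).
It fails at once if the screwdriver is moved more than 20 mm or tipped over (distance of driver from where it was at the start of the episode above 0.02 m).
It also fails if it takes over 58 s, if anything falls off the work surface, if the arm or the gripper's body presses on something with over 40 N, if the wrist force passes 120 N, or if a joint passes its speed limit or range.

### The arm

A 6-joint arm with a two-finger parallel gripper is mounted at the origin on the work surface. World frame = base frame: x ahead of the robot, y to its left, z up, the work surface at z = 0. Lengths are in mm, angles in rad, forces in N, time in s.
With the tool pointing down it reaches from about 350 to 775 mm from the base axis. Payload 7.3 kg.
Tool frame: the origin (TCP) lies on the mounting face of the last link; the fingertips stand 178 mm ahead of it and the grasp point (between the pads) lies 159 mm ahead of it; z points along the fingers, y is the line along which they close (so a half turn about z gives the same grasp; the last joint's range is limited). The gripper opens to 92 mm and grips with 3 to 60 N. Pads are 19 mm wide; open, the fingers measure 130 mm over their backs; the gripper's body (75 mm by 190 mm) begins 47 mm behind the grasp point.
Start: joints at [1.003, 0.342, 1.524, -0, 1.275, -0.146], TCP at [214.916, 478.998, 404.741] pointing down, gripper open.
Joint ranges: [-2.53, 2.53], [-0.77, 2.02], [0.04, 2.7], [-1, 4.14], [0.28, 2.66], [-3.11, 3.11]. Speed limits (rad/s): [2.57, 2.57, 3.14, 3.14, 3.14, 3.14].

### API

Orientations are given as [roll, pitch, yaw] about the fixed x, y, z axes, in that order (R = Rz(yaw) Ry(pitch) Rx(roll)).
In Python, from plant import bot, vision gives the robot as it stands. The module is installed in compiled form; this text tells all that it offers.
- The arm moves only by the shell command python3 -m crank FILE, which reads ROWS from the file FILE. ROWS is a JSON list of rows, 1 to 5 of them, each an object with the fields jaw (the finger opening in mm), d (a list: dx, dy, dz in mm), spin (a turn about the tool's z in rad); a field left out counts as zero (the opening has to be given); each row is the pose to reach, as a shift and turn from the pose commanded when the command began, along the tool's axes at that moment; what a row does not reach only later rows make up. A row lasts 1/8 s, in which the tool goes at most 62.5 mm and 0.188 rad, less where a joint would pass 70% of its speed; a pose out of reach is approached as far as the arm can. The fingers move at their own pace and stop on an object; the grip force is fixed at half the most. Time passes only in rows, so rows that do not move let the fingers close. It prints the time, the measured TCP pose, the force, the opening and the grip force at its end. Input that does not fit is refused with a message, and nothing moves.
- bot.get_obs(): the state, without advancing time (a new reading comes with each control period).
- vision.capture(name): name is "scene" or "side" or "wrist"; returns a dict with "color" (480x640x3 uint8, red, green, blue), "K" (3x3 intrinsics, pixels), "R" (3x3) and "t" (3): a world point X has camera coordinates R X + t. Camera axes: x right, y down, z forward; pixel columns grow to the right and rows downward; lengths in mm; the calibration is good to about 2 mm. A picture is of the moment at which its call begins. There is no depth.
- bot.close_job(): hands the job in; it is judged then, once.
The state is a dict: "time": time; "joint_positions": joint angles; "dq": joint speeds; "tau": joint torques, N m; "tool_pos": TCP position; "tcp_rot": TCP orientation; "contact_force": force on the tool from outside, world axes, zero at the start; "moment": the same for the moment, N m; "grip_width": finger opening in mm; "finger_force": force on a finger pad.
Only numpy, scipy, OpenCV 4.12 (cv2) and the standard library are available. Lean on these libraries where they do the work, as an engineer would, in place of code of your own. Each camera call takes 0.05 s, during which the arm holds its last target. There are 200 camera calls.

## Working session

There is one attempt and no reset: what is moved stays moved. The work goes in short steps, Python scripts to look and compute and a shell command to move; the robot and the scene stay as the last step left them, time stands still between calls to the robot, and variables do not carry over. Pictures are saved under pics/ and viewed, at most 10 in all, crops included, and the job is handed in when it is done.

```bash
mkdir -p pics; python3 - <<'E'
from plant import bot, vision
import cv2,numpy as np
o=bot.get_obs(); print({k:np.round(v,3).tolist() for k,v in o.items()})
for n in ("scene","side","wrist"):
    c=vision.capture(n); cv2.imwrite(f"pics/{n}0.png",c["color"][:,:,::-1]); np.savez(f"pics/{n}0.npz",**c)
    print(n,c["K"].round(1).tolist(),c["R"].round(3).tolist(),c["t"].round(1).tolist())
E
```

```text
{'time': 0.0, 'joint_positions': [1.003, 0.343, 1.525, -0.0, 1.275, -0.146], 'dq': [0.001, 0.0, 0.0, 0.001, -0.0, -0.001], 'tau': [0.001, -43.123, -24.423, 0.072, 0.056, -0.0], 'tool_pos': [214.852, 478.871, 404.034], 'tcp_rot': [-3.14, -0.0, 2.72], 'contact_force': [1.166, -1.108, 0.216], 'moment': [0.009, -0.033, -0.028], 'finger_force': 0.0, 'grip_width': 91.958}
scene [[440.1, 0.0, 319.5], [0.0, 440.1, 246.2], [0.0, 0.0, 1.0]] [[0.98, 0.199, -0.007], [0.161, -0.815, -0.557], [-0.117, 0.545, -0.83]] [-475.6, -118.2, 1132.1]
side [[433.5, 0.0, 310.5], [0.0, 433.5, 243.3], [0.0, 0.0, 1.0]] [[-0.985, -0.173, -0.008], [-0.126, 0.753, -0.646], [0.118, -0.635, -0.763]] [489.0, 222.5, 951.9]
wrist [[432.2, 0.0, 326.9], [0.0, 432.2, 235.5], [0.0, 0.0, 1.0]] [[0.41, 0.912, -0.002], [0.868, -0.39, 0.307], [0.28, -0.128, -0.952]] [-523.4, -38.3, 392.4]
```

View pics/scene0.png

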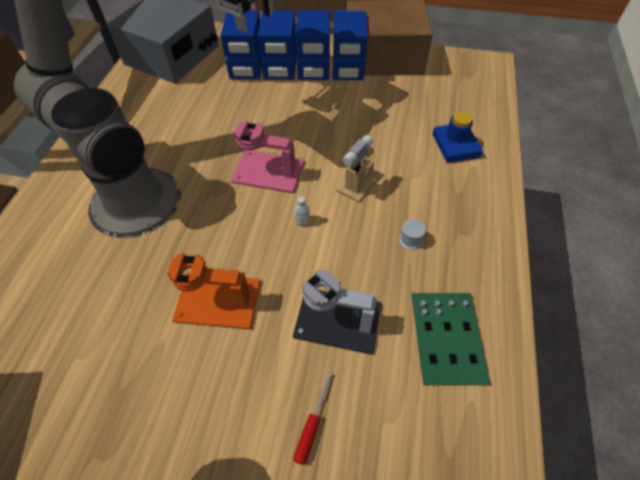

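View pics/side0.png

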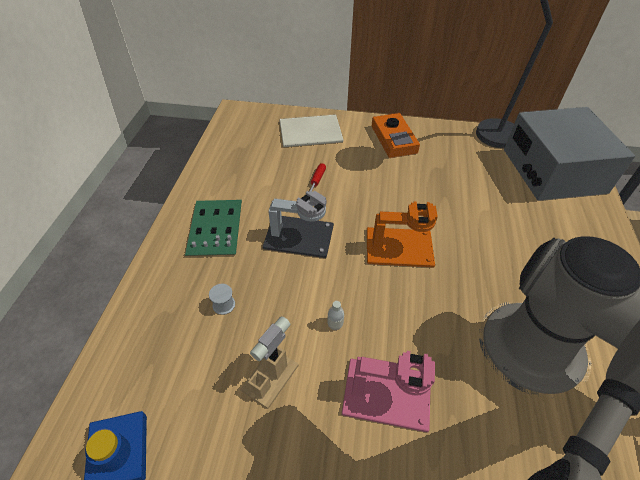

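Scene view: the mallet stands in the wooden caddy at (358,152), with the lower well at its foot. There are three holders: pink (268,155), orange (215,290) and grey steel with a dark base (338,310). The grey one is meant, because it has a steel collar and the other two are the named look-alikes. In the side view the mallet is at (270,338) and the steel ring at (311,206). I'll confirm this in one enlarged crop.

```bash
python3 - <<'E'
import cv2,numpy as np
S=cv2.imread("pics/scene0.png");D=cv2.imread("pics/side0.png")
def cr(I,u,v,w=100,h=75): return cv2.resize(I[v:v+h,u:u+w],(400,300),interpolation=cv2.INTER_CUBIC)
a=np.vstack([np.hstack([cr(S,310,125),cr(S,290,265)]),np.hstack([cr(D,225,315,120,90),cr(D,255,185)])])
cv2.imwrite("pics/crop1.png",a)
E
```

```text
(no output)
```

View pics/crop1.png

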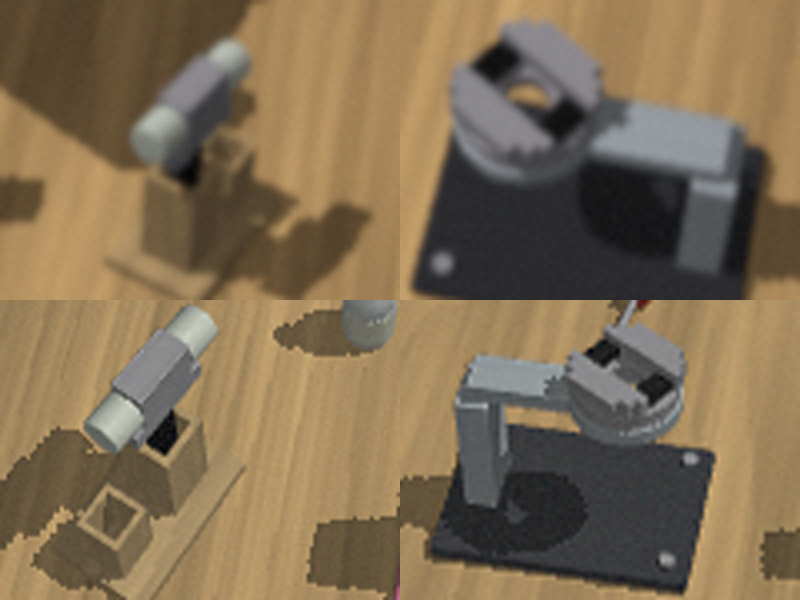

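The crop confirms it: the grey steel holder has black seats in the slot at scene (313,280) and (331,295), and at side (306,198) and (319,207). The mallet stands in the taller well with its nylon faces at scene (350,159) and (367,139). Next I triangulate.

```bash
cat > h.py <<'E'
import cv2,numpy as np
def ray(c,p):
    d=c["R"].T@np.linalg.inv(c["K"])@np.array([p[0],p[1],1.]); return -c["R"].T@c["t"],d/np.linalg.norm(d)
def tri(obs):
    A=np.zeros((3,3));b=np.zeros(3)
    for c,p in obs:
        o,d=ray(c,p);P=np.eye(3)-np.outer(d,d);A+=P;b+=P@o
    X=np.linalg.solve(A,b)
    return X,[float(np.linalg.norm((np.eye(3)-np.outer(d,d))@(X-o))) for o,d in (ray(c,p) for c,p in obs)]
def plane(c,p,z):
    o,d=ray(c,p);return o+d*(z-o[2])/d[2]
def proj(c,X):
    q=c["K"]@(c["R"]@np.asarray(X,float)+c["t"]);return q[:2]/q[2]
def blobs(c,f,box,amin=8):
    u0,v0,u1,v1=box;hsv=cv2.cvtColor(c["color"],cv2.COLOR_RGB2HSV)
    m=np.zeros(hsv.shape[:2],np.uint8);m[v0:v1,u0:u1]=f(hsv)[v0:v1,u0:u1]
    n,l,s,ce=cv2.connectedComponentsWithStats(m,connectivity=4)
    return [(ce[i].round(1).tolist(),int(s[i,4]),s[i,:4].tolist()) for i in range(1,n) if s[i,4]>=amin]
dark=lambda h:(h[...,2]<45).astype(np.uint8)
E
python3 - <<'E'
from h import *
S=dict(np.load("pics/scene0.npz"));D=dict(np.load("pics/side0.npz"))
print("dark scene",blobs(S,dark,(300,268,345,308)));print("dark side",blobs(D,dark,(290,185,330,222)))
white=lambda h:((h[...,1]<40)&(h[...,2]>150)).astype(np.uint8)
print(blobs(S,white,(335,130,380,172)),blobs(D,white,(245,315,292,368)))
for n,a,b in (("seatA",(313,280),(319.3,207.3)),("seatB",(331.3,294.8),(305.8,198)),
  ("faceA",(350.5,159.5),(284,325)),("faceB",(367.5,139.5),(258.6,353.4)),("spool",(413,230),(221,294)),("flux",(302,201),(336,305)),
  ):
    X,e=tri([(S,a),(D,b)]);print(n,X.round(1),np.round(e,1))
E
```

```text
dark scene [([313.9, 280.2], 55, [309, 276, 10, 9]), ([330.1, 294.5], 62, [325, 290, 11, 10]), ([339.2, 306.5], 18, [335, 305, 10, 3])]
dark side [([305.5, 197.5], 30, [302, 195, 8, 6]), ([318.4, 206.6], 34, [315, 204, 8, 7])]
[([366.2, 137.9], 34, [362, 135, 9, 6]), ([349.3, 155.1], 44, [345, 152, 9, 7])] [([282.7, 323.5], 118, [275, 317, 15, 15]), ([260.0, 350.5], 134, [252, 344, 16, 15])]
seatA [ 513.8 -212.8  130.7] [2.7 2.7]
seatB [ 553.  -238.2  131.6] [4.1 4.1]
faceA [531.5 116.9 132.1] [4.5 4.5]
faceB [562.8 185.1 137.4] [3.1 3.1]
spool [703.8  12.   40.8] [1. 1.]
flux [438.4  19.5  75.7] [1.7 1.7]
```

View pics/wrist0.png

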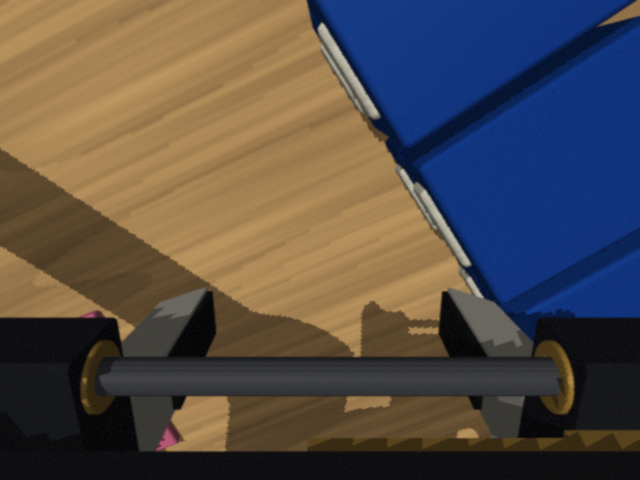

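The coarse fix agrees with the text: the mallet head is near (547,151) at height ~137, and the ring is near (533,-225) with the slot running at about -33° (147°). The wrist view shows only the blue bins and the fingers. I move above the mallet so the wrist camera can see it.

```bash
echo '[{"jaw": 92,"d": [-54,-20,0],"spin": 0.188},{"jaw": 92,"d": [-108,-40,0],"spin": 0.376},{"jaw": 92,"d": [-162,-60,0],"spin": 0.564},{"jaw": 92,"d": [-216,-80,0],"spin": 0.752},{"jaw": 92,"d": [-270,-100,0],"spin": 0.94}]' > mv.in && python3 -m crank mv.in; cat >> h.py <<'E'
def rot(o):
    from scipy.spatial.transform import Rotation as Q
    return Q.from_euler("xyz",o["tcp_rot"]).as_matrix()
def togo(o,goal,yaw):
    """tool-axes shift and turn from measured pose to goal TCP, yaw"""
    R=rot(o);d=R.T@(np.asarray(goal,float)-o["tool_pos"]);t=-(yaw-o["tcp_rot"][2]);t=(t+np.pi)%(2*np.pi)-np.pi
    return d.round(1).tolist(),round(float(t),3)
E
python3 - <<'E'
from h import *
from plant import bot
o=bot.get_obs();print(o["time"],np.round(o["tool_pos"],1),np.round(o["tcp_rot"],4),togo(o,(547,151,410),1.14))
E
```

```text
time: 0.78
tool_pos: [421.4, 275.7, 404.6]
tcp_rot: [-3.142, -0.0, 1.776]
contact_force: [0.8, 0.0, 0.3]
grip_width: 91.6
finger_force: 0.0
0.775 [421.4 275.7 404.6] [-3.1415e+00 -2.0000e-04  1.7761e+00] ([-147.7, 97.6, -5.4], 0.636)
```

```bash
echo '[{"jaw": 92,"d": [-45,30,-5],"spin": 0.18},{"jaw": 92,"d": [-90,60,-10],"spin": 0.36},{"jaw": 92,"d": [-130,86,-15],"spin": 0.52},{"jaw": 92,"d": [-148,98,-16],"spin": 0.636},{"jaw": 92,"d": [-148,98,-16],"spin": 0.636}]' > mv.in && python3 -m crank mv.in; cat > shot.py <<'E'
import sys
from plant import bot, vision
from h import *
n,cam=sys.argv[1],sys.argv[2]
c=vision.capture(cam);np.savez(f"pics/{n}.npz",**c);cv2.imwrite(f"pics/{n}.png",c["color"][:,:,::-1])
E
python3 shot.py w1 wrist
```

```text
time: 1.4
tool_pos: [548.0, 151.8, 420.1]
tcp_rot: [-3.141, 0.0, 1.144]
contact_force: [-0.3, 0.8, -0.3]
grip_width: 91.8
finger_force: 0.0
```

View pics/w1.png

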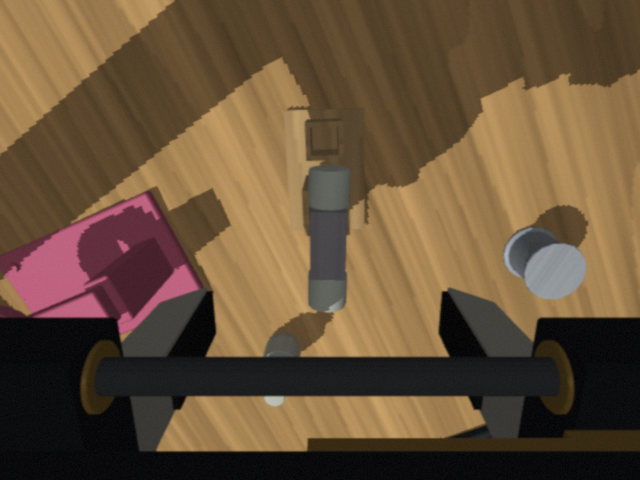

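Wrist view: the mallet's head lies along the image column, with nylon faces at (329,187) and (327,292) and the steel block spanning (311..347, 208..274). The spool is at (550,270), the flux bottle at (280,350) and the lower well at (324,138). I take a second view from a shifted place to triangulate.

```bash
echo '[{"jaw": 92,"d": [-20,30,0]},{"jaw": 92,"d": [-35,40,0]},{"jaw": 92,"d": [-35,40,0]}]' > mv.in && python3 -m crank mv.in; python3 shot.py w2 wrist; python3 - <<'E'
from h import *
from plant import bot
a=dict(np.load("pics/w1.npz"));b=dict(np.load("pics/w2.npz"))
h=cv2.cvtColor(a["color"],cv2.COLOR_RGB2HSV)
for p in((187,329),(240,329),(292,327),(210,380),(240,300)):print(p,h[p],a["color"][p])
print("exp in w2",proj(b,plane(a,(328,240),140)))
o=bot.get_obs();print(o["tool_pos"],o["tcp_rot"])
E
```

```text
time: 1.82
tool_pos: [568.7, 104.4, 420.6]
tcp_rot: [-3.141, 0.0, 1.146]
contact_force: [-1.0, 0.9, -0.5]
grip_width: 91.7
finger_force: 0.0
(187, 329) [ 35  15 100] [ 99 100  94]
(240, 329) [135   7  76] [75 74 76]
(292, 327) [ 40  23 102] [ 99 102  93]
(210, 380) [ 17 126 166] [166 131  84]
(240, 300) [ 18 124 192] [192 154  99]
exp in w2 [265.25533161 186.19095543]
[568.60210711 105.07400376 420.70409235] [-3.14074300e+00 -2.91685414e-04  1.14642482e+00]
```

```bash
python3 - <<'E'
from h import *
a=dict(np.load("pics/w1.npz"));b=dict(np.load("pics/w2.npz"))
ny=lambda h:((h[...,1]>=10)&(h[...,1]<50)&(h[...,0]>22)&(h[...,0]<80)&(h[...,2]>60)).astype(np.uint8)
st=lambda h:((h[...,1]<30)&(h[...,0]>95)&(h[...,2]>50)).astype(np.uint8)
R={}
for n,c,box in(("a",a,(300,160,356,316)),("b",b,(225,100,310,265))):
    print(n,"nylon",blobs(c,ny,box,150),"steel",blobs(c,st,box,300))
    hsv=cv2.cvtColor(c["color"],cv2.COLOR_RGB2HSV);u0,v0,u1,v1=box
    m=np.zeros(hsv.shape[:2],np.uint8);m[v0:v1,u0:u1]=st(hsv)[v0:v1,u0:u1]
    k=max(cv2.findContours(m,0,2)[0],key=cv2.contourArea);r=cv2.minAreaRect(k);R[n]=r
    print(np.round(r[0],1),np.round(r[1],1),r[2],cv2.boxPoints(r).round(1).tolist())
E
```

```text
a nylon [([328.8, 187.5], 1716, [308, 166, 42, 45]), ([326.8, 294.4], 1084, [309, 278, 37, 34])] steel [([327.8, 244.2], 2240, [311, 209, 35, 71])]
[328. 244.] [70. 34.] 90.0 [[311.0, 209.0], [345.0, 209.0], [345.0, 279.0], [311.0, 279.0]]
b nylon [([264.2, 129.8], 1809, [243, 108, 44, 45]), ([267.1, 242.6], 1278, [248, 220, 39, 42])] steel [([263.4, 188.8], 2568, [244, 152, 43, 75])]
[264.9 188.9] [75.3 39.7] 87.45519256591797 [[243.39999389648438, 152.1999969482422], [283.1000061035156, 150.39999389648438], [286.3999938964844, 225.6999969482422], [246.8000030517578, 227.39999389648438]]
```

```bash
python3 - <<'E'
from h import *
a=dict(np.load("pics/w1.npz"));b=dict(np.load("pics/w2.npz"))
for p,q in(((310.5,208.5),(243.0,152)),((310.5,279.5),(246.3,227.4)),((328.8,187.5),(264.2,129.8)),((326.8,294.4),(267.1,242.6))):
    X,e=tri([(a,p),(b,q)]);print(X.round(1),np.round(e,1))
Z=152
P=[plane(a,p,Z) for p in((310.5,208.5),(346,208.5),(346,279.5),(310.5,279.5))]
print(np.round(P,1)); print("centre",np.mean(P,0).round(1)); m=(P[0]+P[1]-P[2]-P[3])[:2];print("yaw",np.arctan2(m[1],m[0]),np.linalg.norm(m)/2,np.linalg.norm(P[0]-P[1]))
f=plane(a,(328.8,187.5),145),plane(a,(326.8,294.4),145);d=f[0]-f[1];print(np.round(f,1),np.arctan2(d[1],d[0]),np.linalg.norm(d))
f=plane(b,(264.2,129.8),145),plane(b,(267.1,242.6),145);d=f[0]-f[1];print(np.round(f,1),np.arctan2(d[1],d[0]),np.linalg.norm(d))
S=dict(np.load("pics/scene0.npz"));D=dict(np.load("pics/side0.npz"))
print(proj(S,np.mean(P,0)),proj(D,np.mean(P,0)))
E
```

```text
[545.9 172.1 145.9] [0.5 0.5]
[526.9 131.  149. ] [0.2 0.2]
[561.1 177.9 137.9] [0. 0.]
[531.6 115.3 143.3] [0.7 0.7]
[[547.2 173.6 152. ]
 [566.3 164.9 152. ]
 [547.9 123.1 152. ]
 [527.7 132.2 152. ]]
centre [547.3 148.5 152. ]
yaw 1.1443592086575811 45.67808697570689 21.008679148327598
[[561.6 179.3 145. ]
 [531.3 115.7 145. ]] 1.1263161881529031 70.46351319699245
[[562.2 178.  145. ]
 [532.7 115.9 145. ]] 1.1267658034324983 68.72985480786063
[357.86534318 144.7507561 ] [269.13471593 333.07748537]
```

The head centre measures (547,148), with the top at about 146–149 in the triangulation (152 from the text). The block measures 46 x 21 mm and the yaw is 1.135, so everything is consistent. I go down and grasp with the fingertips about 2 mm above the tongue.

```bash
echo '[{"jaw": 92,"d": [15,-19,20],"spin": 0.01},{"jaw": 92,"d": [30.5,-37.5,50],"spin": 0.01},{"jaw": 92,"d": [30.5,-37.5,90],"spin": 0.01},{"jaw": 92,"d": [30.5,-37.5,118],"spin": 0.01},{"jaw": 92,"d": [30.5,-37.5,118],"spin": 0.01}]' > mv.in && python3 -m crank mv.in; echo '[{"jaw": 10},{"jaw": 10},{"jaw": 10},{"jaw": 10},{"jaw": 10}]' > mv.in && python3 -m crank mv.in;echo '[{"jaw": 10},{"jaw": 10}]' > mv.in && python3 -m crank mv.in
```

```text
time: 2.5
tool_pos: [546.4, 149.0, 301.0]
tcp_rot: [-3.137, 0.002, 1.138]
contact_force: [0.5, 0.3, 1.5]
grip_width: 91.5
finger_force: 0.0
time: 3.12
tool_pos: [547.6, 147.9, 302.9]
tcp_rot: [3.141, -0.0, 1.136]
contact_force: [-0.9, -0.5, 0.2]
grip_width: 46.3
finger_force: 0.0
time: 3.38
tool_pos: [547.6, 148.0, 302.7]
tcp_rot: [-3.142, -0.0, 1.136]
contact_force: [-0.4, 1.2, 0.5]
grip_width: 26.5
finger_force: 0.0
```

```bash
echo '[{"jaw": 10},{"jaw": 10},{"jaw": 10},{"jaw": 10}]' > mv.in && python3 -m crank mv.in; echo '[{"jaw": 10,"d": [0,0,-20]},{"jaw": 10,"d": [0,0,-60]},{"jaw": 10,"d": [0,0,-110]},{"jaw": 10,"d": [0,0,-145]},{"jaw": 10,"d": [0,0,-145]}]' > mv.in && python3 -m crank mv.in; echo '[{"jaw": 10}]' > mv.in && python3 -m crank mv.in;  python3 shot.py w3 wrist
```

```text
time: 3.88
tool_pos: [547.6, 148.0, 302.7]
tcp_rot: [-3.141, 0.0, 1.136]
contact_force: [0.1, 0.3, -0.4]
grip_width: 21.9
finger_force: 30.0
time: 4.5
tool_pos: [547.7, 148.0, 449.9]
tcp_rot: [3.137, -0.003, 1.136]
contact_force: [-0.5, -0.7, -3.9]
grip_width: 21.6
finger_force: 30.0
time: 4.62
tool_pos: [547.3, 147.9, 445.6]
tcp_rot: [-3.139, 0.002, 1.136]
contact_force: [0.2, -0.5, -3.4]
grip_width: 21.6
finger_force: 30.0
```

```bash
python3 shot.py s3 scene;python3 shot.py d3 side; python3 - <<'E'
from h import *
S=cv2.imread("pics/s3.png");D=cv2.imread("pics/d3.png");W=cv2.imread("pics/w3.png")
def cr(I,u,v,w=160,h=120): return cv2.resize(I[v:v+h,u:u+w],(400,300),interpolation=cv2.INTER_CUBIC)
cv2.imwrite("pics/crop3.png",np.vstack([np.hstack([cr(S,290,70),cr(D,190,260)]),np.hstack([cv2.resize(W,(400,300)),cr(S,270,240)])]))
E
```

```text
(no output)
```

View pics/crop3.png

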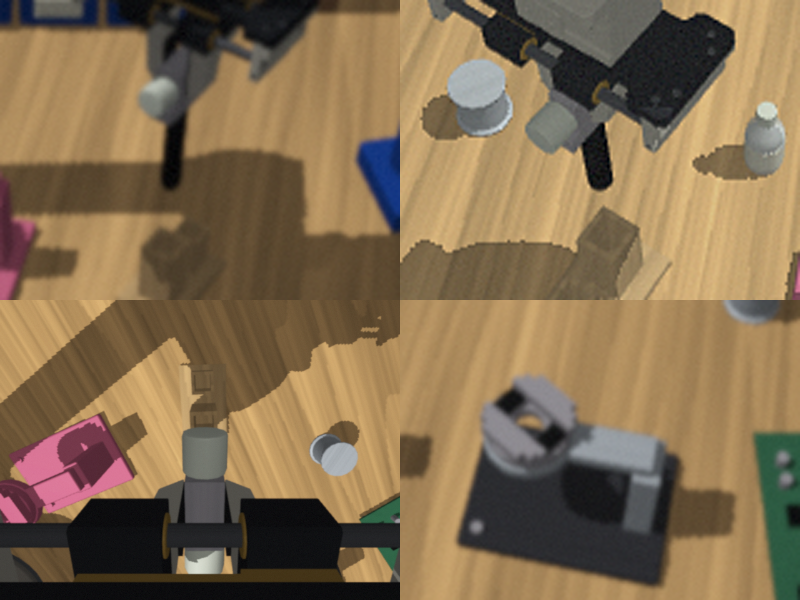

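The mallet is held upright in the fingers (w3: front nylon at (328,725/3)), and the caddy is left behind with the bystanders untouched. The steel holder is in clear view. I carry the mallet towards the ring and stop short of it, so the wrist camera sees the collar ahead of the mallet.

```bash
echo '[{"jaw": 10,"d": [-30,20,0],"spin": -0.14},{"jaw": 10,"d": [-75,49,0],"spin": -0.31},{"jaw": 10,"d": [-122,79,0],"spin": -0.48},{"jaw": 10,"d": [-169,110,0],"spin": -0.65},{"jaw": 10,"d": [-215,140,0],"spin": -0.82}]' > mv.in && python3 -m crank mv.in; python3 - <<'E'
from h import *
from plant import bot
o=bot.get_obs();print(togo(o,(609,-274,446),2.5))
E
```

```text
time: 5.4
tool_pos: [584.2, -107.8, 446.4]
tcp_rot: [-3.14, -0.001, 1.962]
contact_force: [0.2, 0.4, -4.0]
grip_width: 21.6
finger_force: 30.0
([-163.1, -40.4, 0.2], -0.538)
```

```bash
echo '[{"jaw": 10,"d": [-45,-11,0],"spin": -0.16},{"jaw": 10,"d": [-90,-22,0],"spin": -0.32},{"jaw": 10,"d": [-130,-32,0],"spin": -0.46},{"jaw": 10,"d": [-155,-39,0],"spin": -0.53},{"jaw": 10,"d": [-163,-40,0],"spin": -0.54}]' > mv.in && python3 -m crank mv.in;echo '[{"jaw": 10}]' > mv.in && python3 -m crank mv.in;python3 shot.py r1 wrist; echo '[{"jaw": 10,"d": [0,25,0]},{"jaw": 10,"d": [-10,50,0]},{"jaw": 10,"d": [-10,50,0]}]' > mv.in && python3 -m crank mv.in;python3 shot.py r2 wrist; python3 - <<'E'
from h import *
a=cv2.imread("pics/r1.png")[:300];b=cv2.imread("pics/r2.png")[:300]
cv2.imwrite("pics/r12.png",np.vstack([a,b]))
for n in("r1","r2"): print(n,blobs(dict(np.load(f"pics/{n}.npz")),dark,(180,0,520,200),60))
E
```

```text
time: 6.02
tool_pos: [608.3, -273.8, 445.7]
tcp_rot: [-3.141, -0.003, 2.494]
contact_force: [0.2, -0.1, -3.8]
grip_width: 21.5
finger_force: 30.0
time: 6.15
tool_pos: [608.5, -271.9, 446.6]
tcp_rot: [3.141, -0.002, 2.495]
contact_force: [0.1, 0.2, -4.2]
grip_width: 21.9
finger_force: 30.0
time: 6.58
tool_pos: [648.1, -234.6, 447.5]
tcp_rot: [3.14, -0.0, 2.5]
contact_force: [-0.6, 0.1, -3.3]
grip_width: 21.7
finger_force: 30.0
r1 [([310.9, 55.2], 808, [294, 43, 35, 26]), ([396.6, 135.1], 2767, [363, 97, 62, 84]), ([316.0, 127.0], 697, [299, 116, 35, 23])]
r2 [([224.2, 37.9], 881, [205, 25, 39, 27]), ([330.5, 123.6], 3979, [284, 86, 84, 92]), ([233.2, 111.3], 717, [216, 100, 36, 23])]
```

View pics/r12.png

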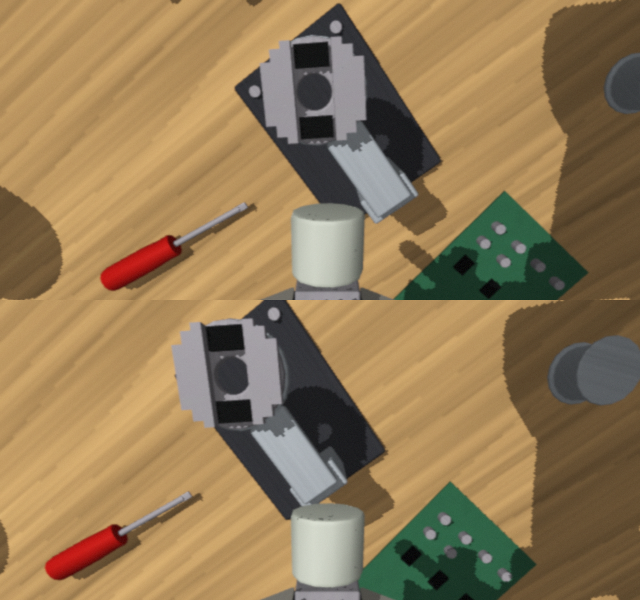

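Both views (r1 on top, r2 below) show the grey collar clearly. In r1 its seats are at (311,55) and (316,127) and the hole is at (314,91); in r2 the seats are at (224,38) and (233,111) and the hole is at (230,75). The slot runs almost along the image column. I triangulate these and fit the rim.

```bash
cat > ring.py <<'E'
from h import *
V={n:dict(np.load(f"pics/{n}.npz")) for n in("r1","r2")}
st={"r1":[(310.9,55.2),(316.0,127.0)],"r2":[(224.2,37.9),(233.2,111.3)]}
box={"r1":(255,30,372,148),"r2":(165,15,292,135)}
T=[tri([(V[n],st[n][i]) for n in V]) for i in(0,1)]
for X,e in T:print("seat",X.round(1),np.round(e,1))
for n,c in V.items():
    o=-c["R"].T@c["t"];print(n,"cam",o.round(1))
    P=[plane(c,p,136) for p in st[n]];d=P[0]-P[1];print(" mid",((P[0]+P[1])/2).round(1),"ang",np.arctan2(d[1],d[0]).round(3),"len",np.linalg.norm(d).round(1))
    h=cv2.cvtColor(c["color"],cv2.COLOR_RGB2HSV);u0,v0,u1,v1=box[n]
    if n=="r1":print(h[90,280],h[90,350],h[60,300],h[170,370],c["color"][90,280],c["color"][170,370])
    m=np.zeros(h.shape[:2],np.uint8);m[v0:v1,u0:u1]=((h[...,1]<35)&(h[...,2]>135)&(h[...,0]>118))[v0:v1,u0:u1]
    m=cv2.morphologyEx(m,cv2.MORPH_OPEN,np.ones((3,3)))
    k=sorted(cv2.findContours(m,0,cv2.CHAIN_APPROX_NONE)[0],key=cv2.contourArea)[-2:]
    print(" areas",[cv2.contourArea(x) for x in k])
    Q=np.array([plane(c,p,141.5)[:2] for p in np.vstack(k)[:,0]])
    hull=cv2.convexHull(Q.astype(np.float32))[:,0]
    print(" circle",np.round(cv2.minEnclosingCircle(hull)[0],1),cv2.minEnclosingCircle(hull)[1])
    dd=d[:2]/np.linalg.norm(d[:2]);nn=np.array([-dd[1],dd[0]]);ce=((P[0]+P[1])/2)[:2]
    E=[]
    for x in k:
        q=np.array([plane(c,p,141.5)[:2] for p in x[:,0]]);s=(q-ce)@nn;t=(q-ce)@dd;sg=np.sign(s.mean())
        i=(abs(t)<27)&(s*sg<17)&(abs(t)>10) if 1 else 0
        f=np.polyfit(t[i],s[i],1);E.append(f);print("  edge off",f[1].round(2),"slope",f[0].round(3),i.sum(),"rms",np.std(s[i]-np.polyval(f,t[i])).round(2))
    g=np.mean(E,0);print(" slot mid off",g[1].round(2),"angle",(np.arctan2(dd[1],dd[0])+g[0]).round(3), "centre corr",(ce+nn*g[1]).round(1))
E
python3 ring.py
```

```text
seat [ 515.8 -215.2  136.6] [0. 0.]
seat [ 552.2 -239.2  136.3] [0.1 0.1]
r1 cam [ 541.4 -222.1  427. ]
 mid [ 534.  -227.2  136. ] ang 2.559 len 43.6
[135   6 159] [140  10 157] [120  13  20] [104  16 176] [157 155 159] [165 171 176]
 areas [2345.5, 2863.0]
 circle [ 533.7 -226.9] 36.284942626953125
  edge off 13.07 slope -0.002 58 rms 0.17
  edge off -8.41 slope -0.154 105 rms 5.76
 slot mid off 2.33 angle 2.481 centre corr [ 532.7 -229.1]
r2 cam [ 580.8 -185.1  427.7]
 mid [ 533.9 -227.3  136. ] ang 2.56 len 43.7
 areas [2374.0, 2762.5]
 circle [ 533.8 -226.7] 36.328487396240234
  edge off 12.97 slope -0.002 59 rms 0.18
  edge off -9.32 slope -0.136 99 rms 5.2
 slot mid off 1.82 angle 2.491 centre corr [ 532.9 -228.8]
```

The ring centre is (533.9,-227.1) and the seat triangulates at 136.4 (should be 136). The slot angle is 2.558 rad and both views agree. Now I measure where the mallet sits in the hand.

```bash
python3 - <<'E'
from h import *
from plant import bot
o=bot.get_obs();T=np.array(o["tool_pos"]);R=rot(o);print(T.round(1),np.round(o["tcp_rot"],4))
c=dict(np.load("pics/r2.npz"))
h=cv2.cvtColor(c["color"],cv2.COLOR_RGB2HSV)
ny=((h[...,1]<50)&(h[...,2]>110)&(h[...,0]>20)&(h[...,0]<80)).astype(np.uint8);ny[:190]=0;ny[:,:280]=0;ny[:,375:]=0;ny[320:]=0
n,l,s,ce=cv2.connectedComponentsWithStats(ny);i=1+np.argmax(s[1:,4]);print(s[i],ce[i])
cols=[(u,np.where(l[:,u]==i)[0]) for u in range(300,360,6)];print([(u,int(v.min()),int(v.max())) for u,v in cols])
x,y,w,hh=s[i][:4]
for nm,p,dz in(("boundary top",(328,max(v.max() for u,v in cols)+.5),151.5),("tip top",(328,y+hh*0+0),151.5),("left",(x,y+hh/2),164.5),("right",(x+w,y+hh/2),164.5)):
    print(nm,p,(R.T@(plane(c,p,T[2]-dz)-T)).round(1))
# butt from fixed cameras at s3/d3 time: TCP (547.3,147.9,446.5)
for n,b in(("s3",(335,125,380,150)),("d3",(255,300,285,345))):
    print(n,blobs(dict(np.load(f"pics/{n}.npz")),dark,b,30))
E
```

```text
[ 647.4 -235.6  447.5] [ 3.1413e+00 -4.0000e-04  2.4993e+00]
[ 291  204   71   84 5352] [325.48766816 244.23785501]
[(300, 207, 282), (306, 205, 284), (312, 204, 286), (318, 204, 286), (324, 204, 287), (330, 204, 287), (336, 204, 286), (342, 204, 285), (348, 206, 284), (354, 207, 280)]
boundary top (328, np.float64(287.5)) [ 22.7   1.  151.5]
tip top (328, np.int32(204)) [ 51.3   1.  151.5]
left (np.int32(291), np.float64(246.0)) [ 32.8 -12.1 164.5]
right (np.int32(362), np.float64(246.0)) [ 32.8  13.1 164.5]
s3 [([358.6, 134.9], 139, [355, 125, 8, 21])]
d3 [([268.6, 323.1], 210, [263, 309, 12, 27])]
```

```bash
python3 - <<'E'
from h import *
from plant import bot
S=dict(np.load("pics/s3.npz"));D=dict(np.load("pics/d3.npz"))
for z in(158,190):
    # handle centre column at its lower end: rows' dark extents projected
    for n,c,b in(("s3",S,(335,125,380,150)),("d3",D,(255,300,285,345))):
        h=cv2.cvtColor(c["color"],cv2.COLOR_RGB2HSV);p=proj(c,(547.4,147.9,z));v=int(round(p[1]))
        r=np.where(dark(h)[v,b[0]:b[2]])[0]+b[0]
        print(z,n,"expected axis",p.round(1),"seen",r.min() if len(r) else None,r.max() if len(r) else None)
o=bot.get_obs()
g=np.array((533.9,-227.1));y=2.558;off=0.5*np.array((np.cos(y),np.sin(y)))
print(togo(o,(*(g-off),447),y))
E
```

```text
158 s3 expected axis [358.1 143. ] seen 355 361
158 d3 expected axis [268.9 331.2] seen 265 274
190 s3 expected axis [359.  132.3] seen 356 361
190 d3 expected axis [267.4 322.4] seen 264 272
([95.4, -61.2, 0.5], -0.059)
```

The handle is upright in both fixed views to within about 0.6 px. I move over the ring, then lower carefully.

```bash
echo '[{"jaw": 10,"d": [35,-22,0],"spin": -0.03},{"jaw": 10,"d": [70,-45,0],"spin": -0.059},{"jaw": 10,"d": [92,-59,0],"spin": -0.059},{"jaw": 10,"d": [95.4,-61.2,0],"spin": -0.059},{"jaw": 10,"d": [95.4,-61.2,0],"spin": -0.059}]' > mv.in && python3 -m crank mv.in;echo '[{"jaw": 10},{"jaw": 10}]' > mv.in && python3 -m crank mv.in; python3 shot.py s5 scene; python3 shot.py d5 side; python3 - <<'E'
from h import *
from plant import bot
o=bot.get_obs();print(np.round(o["tool_pos"],2),np.round(o["tcp_rot"],4),togo(o,(533.5,-227.4,446),2.558))
T=np.array(o["tool_pos"])
for n in("s5","d5"):
    c=dict(np.load(f"pics/{n}.npz"));h=cv2.cvtColor(c["color"],cv2.COLOR_RGB2HSV)
    for z in(165,185):
        p=proj(c,(T[0],T[1],z));u,v=p.round().astype(int);r=np.where(dark(h)[v,u-14:u+15])[0]+u-14
        print(n,z,p.round(1),r.min() if len(r) else 0,r.max() if len(r) else 0)
E
```

```text
time: 7.25
tool_pos: [533.4, -229.5, 448.3]
tcp_rot: [3.141, 0.001, 2.555]
contact_force: [-0.0, -0.2, -3.9]
grip_width: 21.4
finger_force: 30.0
time: 7.5
tool_pos: [534.0, -229.7, 447.3]
tcp_rot: [3.141, -0.0, 2.556]
contact_force: [-0.1, -0.2, -4.3]
grip_width: 21.9
finger_force: 30.0
[ 533.78 -229.66  447.31] [ 3.1415e+00 -5.0000e-04  2.5555e+00] ([1.5, 1.7, 1.3], -0.002)
s5 165 [319.9 280.4] 310 324
s5 185 [319.8 275. ] 316 324
d5 165 [311.1 191.2] 308 314
d5 185 [311.1 185. ] 308 314
```

```bash
echo '[{"jaw": 10,"d": [1.5,1.7,0]},{"jaw": 10,"d": [1.5,1.7,4]},{"jaw": 10,"d": [1.5,1.7,10]},{"jaw": 10,"d": [1.5,1.7,13]},{"jaw": 10,"d": [1.5,1.7,13]}]' > mv.in && python3 -m crank mv.in; echo '[{"jaw": 10,"d": [0,0,1.5]},{"jaw": 10,"d": [0,0,3]},{"jaw": 10,"d": [0,0,3]}]' > mv.in && python3 -m crank mv.in; echo '[{"jaw": 10,"d": [0,0,1.5]},{"jaw": 10,"d": [0,0,3]},{"jaw": 10,"d": [0,0,3]}]' > mv.in && python3 -m crank mv.in
```

```text
time: 8.22
tool_pos: [533.0, -227.4, 434.3]
tcp_rot: [3.142, -0.001, 2.555]
contact_force: [0.4, -0.3, -4.8]
grip_width: 22.0
finger_force: 30.0
time: 8.6
tool_pos: [533.0, -227.4, 431.6]
tcp_rot: [3.141, -0.0, 2.555]
contact_force: [-0.8, -0.7, -4.4]
grip_width: 22.0
finger_force: 30.0
time: 8.98
tool_pos: [533.0, -227.4, 428.5]
tcp_rot: [3.142, -0.0, 2.555]
contact_force: [0.5, -0.3, -4.1]
grip_width: 21.9
finger_force: 30.0
```

```bash
echo '[{"jaw": 10,"d": [0,0,1.5]},{"jaw": 10,"d": [0,0,3]},{"jaw": 10,"d": [0,0,3]}]' > mv.in && python3 -m crank mv.in; echo '[{"jaw": 10,"d": [0,0,1.5]},{"jaw": 10,"d": [0,0,3]},{"jaw": 10,"d": [0,0,3]}]' > mv.in && python3 -m crank mv.in;echo '[{"jaw": 10,"d": [0,0,1.5]},{"jaw": 10,"d": [0,0,3]},{"jaw": 10,"d": [0,0,3]}]' > mv.in && python3 -m crank mv.in
```

```text
time: 9.35
tool_pos: [533.0, -227.4, 425.5]
tcp_rot: [3.141, -0.0, 2.555]
contact_force: [0.7, -0.1, -3.7]
grip_width: 22.0
finger_force: 30.0
time: 9.72
tool_pos: [533.0, -227.4, 422.5]
tcp_rot: [3.142, -0.0, 2.555]
contact_force: [-0.8, -0.2, -4.0]
grip_width: 21.9
finger_force: 30.0
time: 10.1
tool_pos: [533.0, -227.4, 419.5]
tcp_rot: [3.142, -0.0, 2.555]
contact_force: [0.0, 0.8, -4.4]
grip_width: 22.1
finger_force: 30.0
```

The butt is in the hole with no force. I continue down.

```bash
echo '[{"jaw": 10,"d": [0,0,5]},{"jaw": 10,"d": [0,0,10]},{"jaw": 10,"d": [0,0,15]},{"jaw": 10,"d": [0,0,20]},{"jaw": 10,"d": [0,0,20]}]' > mv.in && python3 -m crank mv.in; echo '[{"jaw": 10,"d": [0,0,6]},{"jaw": 10,"d": [0,0,12]},{"jaw": 10,"d": [0,0,18]},{"jaw": 10,"d": [0,0,25]},{"jaw": 10,"d": [0,0,25]}]' > mv.in && python3 -m crank mv.in; echo '[{"jaw": 10,"d": [0,0,6]},{"jaw": 10,"d": [0,0,12]},{"jaw": 10,"d": [0,0,18]},{"jaw": 10,"d": [0,0,25]},{"jaw": 10,"d": [0,0,25]}]' > mv.in && python3 -m crank mv.in
```

```text
time: 10.72
tool_pos: [533.0, -227.4, 399.1]
tcp_rot: [3.142, -0.001, 2.555]
contact_force: [-0.3, 0.5, -3.3]
grip_width: 22.0
finger_force: 30.0
time: 11.35
tool_pos: [532.9, -227.3, 373.9]
tcp_rot: [3.142, -0.002, 2.555]
contact_force: [0.7, -0.0, -4.3]
grip_width: 21.6
finger_force: 30.0
time: 11.98
tool_pos: [533.0, -227.4, 348.9]
tcp_rot: [3.142, -0.001, 2.555]
contact_force: [-0.7, -0.6, -3.7]
grip_width: 21.5
finger_force: 30.0
```

```bash
echo '[{"jaw": 10,"d": [0,0,4]},{"jaw": 10,"d": [0,0,8]},{"jaw": 10,"d": [0,0,10]},{"jaw": 10,"d": [0,0,10]}]' > mv.in && python3 -m crank mv.in; for i in 1 2 ; do echo '[{"jaw": 10,"d": [0,0,0.7]},{"jaw": 10,"d": [0,0,1.4]},{"jaw": 10,"d": [0,0,2]},{"jaw": 10,"d": [0,0,2]}]' > mv.in && python3 -m crank mv.in; done
```

```text
time: 12.48
tool_pos: [533.0, -227.4, 339.6]
tcp_rot: [3.142, -0.0, 2.555]
contact_force: [0.2, 1.1, -3.8]
grip_width: 22.0
finger_force: 30.0
time: 12.98
tool_pos: [533.1, -227.4, 337.7]
tcp_rot: [3.142, -0.0, 2.555]
contact_force: [-0.3, -0.5, -3.5]
grip_width: 22.2
finger_force: 30.0
time: 13.48
tool_pos: [533.1, -227.3, 335.7]
tcp_rot: [3.141, 0.0, 2.555]
contact_force: [-0.0, 0.6, -4.2]
grip_width: 22.1
finger_force: 30.0
```

```bash
for i in 1 2 ; do echo '[{"jaw": 10,"d": [0,0,0.7]},{"jaw": 10,"d": [0,0,1.4]},{"jaw": 10,"d": [0,0,1.4]}]' > mv.in && python3 -m crank mv.in; done
```

```text
time: 13.85
tool_pos: [533.1, -227.3, 334.2]
tcp_rot: [3.141, 0.0, 2.555]
contact_force: [0.8, 1.8, -4.5]
grip_width: 22.2
finger_force: 30.0
time: 14.22
tool_pos: [533.1, -227.3, 332.9]
tcp_rot: [3.141, 0.0, 2.555]
contact_force: [1.9, 2.6, -3.5]
grip_width: 22.2
finger_force: 30.0
```

The head has gone below rim level without resistance, so it is in the slot. One wall pushes lightly (3 N along tool +y), so I ease 0.5 mm that way and continue.

```bash
echo '[{"jaw": 10,"d": [0,0.5,0]},{"jaw": 10,"d": [0,0.5,0.7]},{"jaw": 10,"d": [0,0.5,1.2]},{"jaw": 10,"d": [0,0.5,1.2]}]' > mv.in && python3 -m crank mv.in;echo '[{"jaw": 10,"d": [0,0,0.5]},{"jaw": 10,"d": [0,0,1]},{"jaw": 10,"d": [0,0,1]}]' > mv.in && python3 -m crank mv.in; python3 - <<'E'
from plant import bot
import numpy as np
o=bot.get_obs();print(np.round(o["contact_force"],2),np.round(o["moment"],3))
E
```

```text
time: 14.72
tool_pos: [533.2, -227.1, 331.6]
tcp_rot: [-3.141, -0.0, 2.555]
contact_force: [0.1, -0.2, -3.7]
grip_width: 21.9
finger_force: 30.0
time: 15.1
tool_pos: [533.3, -227.0, 330.8]
tcp_rot: [-3.142, 0.0, 2.555]
contact_force: [0.0, -0.8, -2.8]
grip_width: 21.6
finger_force: 30.0
[ 0.03 -0.78 -2.77] [-0.043  0.105  0.018]
```

Seat contact comes at 330.8 (expected 330.7). I press on in small steps.

```bash
for i in 1 2 3; do echo '[{"jaw": 10,"d": [0,0,0.5]},{"jaw": 10,"d": [0,0,1]},{"jaw": 10,"d": [0,0,1.2]},{"jaw": 10,"d": [0,0,1.2]}]' > mv.in && python3 -m crank mv.in|grep -E "pos|force"; done
```

```text
tool_pos: [533.3, -227.0, 329.7]
contact_force: [-0.8, 0.6, 2.1]
finger_force: 30.0
tool_pos: [533.4, -227.0, 328.2]
contact_force: [-1.2, -0.7, 1.8]
finger_force: 30.0
tool_pos: [533.4, -227.0, 327.1]
contact_force: [-1.2, -0.8, 1.9]
finger_force: 30.0
```

```bash
echo '[{"jaw": 10,"d": [0,0,0.5]},{"jaw": 10,"d": [0,0,1]},{"jaw": 10,"d": [0,0,1.4]},{"jaw": 10,"d": [0,0,1.4]}]' > mv.in && python3 -m crank mv.in|grep -E "pos|t_force"; for i in 1 2; do echo '[{"jaw": 10,"d": [0,0,0.3]},{"jaw": 10,"d": [0,0,0.6]},{"jaw": 10,"d": [0,0,0.6]}]' > mv.in && python3 -m crank mv.in|grep -E "pos|t_force"; done
```

```text
tool_pos: [533.4, -227.0, 325.7]
contact_force: [-1.2, -1.6, 1.9]
tool_pos: [533.3, -227.0, 325.1]
contact_force: [-0.4, -1.4, 1.3]
tool_pos: [533.4, -227.0, 324.7]
contact_force: [-1.5, -1.2, 3.3]
```

```bash
for i in 1 2; do echo '[{"jaw": 10,"d": [0,0,0.3]},{"jaw": 10,"d": [0,0,0.5]},{"jaw": 10,"d": [0,0,0.5]}]' > mv.in && python3 -m crank mv.in|grep -E "pos|t_force"; done
```

```text
tool_pos: [533.3, -227.0, 324.6]
contact_force: [-2.0, -0.5, 6.8]
tool_pos: [533.3, -227.0, 324.6]
contact_force: [-3.2, -0.2, 9.6]
```

The force climbs to 9.6 N with no more travel, at 324.6 (home predicted 324.7): fully home. I unload, open and retreat.

```bash
echo '[{"jaw": 10,"d": [0,0,-0.6]},{"jaw": 10,"d": [0,0,-0.6]},{"jaw": 60,"d": [0,0,-0.6]},{"jaw": 60,"d": [0,0,-0.6]},{"jaw": 60,"d": [0,0,-0.6]}]' > mv.in && python3 -m crank mv.in; echo '[{"jaw": 70},{"jaw": 70},{"jaw": 70}]' > mv.in && python3 -m crank mv.in; echo '[{"jaw": 70,"d": [0,0,-8]},{"jaw": 70,"d": [0,0,-30]},{"jaw": 70,"d": [0,0,-70]},{"jaw": 70,"d": [-40,0,-110]},{"jaw": 70,"d": [-80,0,-120]}]' > mv.in && python3 -m crank mv.in;echo '[{"jaw": 70},{"jaw": 70},{"jaw": 70}]' > mv.in && python3 -m crank mv.in; python3 shot.py w9 wrist; python3 shot.py s9 scene;python3 shot.py d9 side; python3 - <<'E'
from h import *
S=cv2.imread("pics/s9.png");D=cv2.imread("pics/d9.png");W=cv2.imread("pics/w9.png")
def cr(I,u,v,w=100,h=75): return cv2.resize(I[v:v+h,u:u+w],(400,300),interpolation=cv2.INTER_CUBIC)
cv2.imwrite("pics/crop9.png",np.vstack([np.hstack([cr(S,285,250),cr(D,245,170)]),np.hstack([cv2.resize(W,(400,300)),cv2.resize(S,(400,300))])]))
E
```

```text
time: 19.23
tool_pos: [533.4, -226.9, 323.7]
tcp_rot: [3.141, -0.001, 2.555]
contact_force: [0.2, 0.6, -0.7]
grip_width: 47.2
finger_force: 0.0
time: 19.6
tool_pos: [533.3, -227.0, 324.1]
tcp_rot: [3.141, 0.0, 2.555]
contact_force: [-0.5, -0.5, -0.9]
grip_width: 69.7
finger_force: 0.0
time: 20.23
tool_pos: [600.5, -271.5, 449.1]
tcp_rot: [3.141, 0.007, 2.555]
contact_force: [1.3, -0.8, 0.3]
grip_width: 70.0
finger_force: 0.0
time: 20.6
tool_pos: [599.4, -270.7, 444.0]
tcp_rot: [3.142, -0.001, 2.556]
contact_force: [-0.5, 0.3, 0.0]
grip_width: 70.0
finger_force: 0.0
```

View pics/crop9.png

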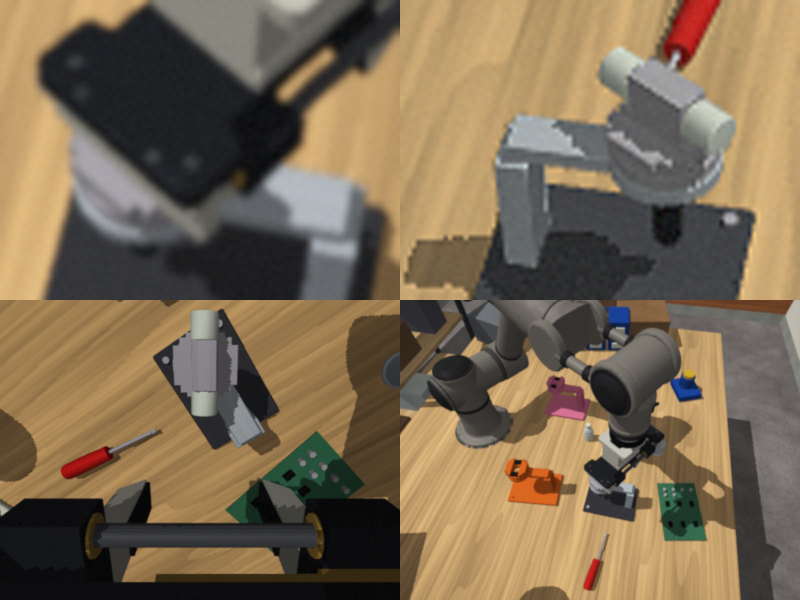

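The side tile shows the mallet upright with its tongue sunk in the slot and the handle below the ring. The wrist tile shows the head along the slot and the gripper clear of it, and the bystanders are where they were. I hand the job in.

```bash
python3 -c "
from plant import bot
print(bot.close_job())"
```

```text
the job is handed in; nothing more can be done
None
```

The mallet is in the ring, pressed fully home in the collar's slot and released, and the job was handed in at about 21 s. I lined the head up with the slot by camera and it went straight in, so I did no turning on the rim. Peak press was about 14 N (30 N limit), and the spool, flux bottle and screwdriver were not touched.

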